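# Recap the marker in the latched case

## Task

One of the three markers in the latched case on the desk was put away without its cap and will dry out. Swing the case's latch lever free, open the lid past upright, then fetch the loose cap and press it straight down onto the bare marker until it clicks home; leave the tape roll and the stamp alone. Do not let go afterwards: finish with the fingers still on the cap, pressing it down firmly.

Things in the scene. Friction and masses are not known exactly. Their poses are not given: they have to be found in the camera images.
- case: Grey hard case, fixed: lower shell 120 deep (x) x 200 wide (y) x 66 mm high; with the deep lid 123 high. Origin: centre of underside; x runs from its front (tab side) to the hinge side, y to its left, z up. Inside, three upright markers in a row at x = -15 mm, y = -60, 0, +60 mm: two capped (tops 115 mm above the desk), the bare one in any of the three places.
- latch (a joint): Turn latch at the case's right (-y) end, rad: 0 = nose over the lid's lip (lid locked), grows to 1.6 as the peg is swung horizontally to the front of the case (clockwise from above). Lid free from about 1.2; over 1.25 counts as free. Stays where left; about 1 N at the peg. Starts at 0 to 0.15.
- latch_peg (a point): Centre of the top of the upright round peg on the latch lever, 12 mm diameter, standing 28 mm above the flat lever bar (bar top 82 mm, peg top 110 mm above the desk), 42 mm from the pivot. At joint 0 it lies from the pivot along the case's -y, at 1.57 along the case's -x.
- latch_pivot (a point): Vertical pivot axis of the latch lever, 124 mm to the right (-y) of the case's centre, 74 mm above the desk (underside of the bar).
- lid (a joint): Lid angle in rad: 0 = closed, grows as the lid swings up and back about its far rim, stop at 2.0. Stays where left (stiff hinge); lifting at the tab takes about 2 to 3 N. Upright at 1.57; more than 1.6 counts as open.
- lid_tab (a point): Grip point on the flat finger tab at the front of the lid, near its lower rim: tab 24 mm wide (case's y), 9 thick, 39 proud of the lid's front wall. Point: mid thickness, 27 mm out from that wall, 147 from the hinge axis and 6.5 above it, 73 above the desk when shut. Axes turn with the lid. Can be pinched from above across its width, tool vertical, while the lid swings.
- lid_hinge (a point): Middle of the lid's hinge axis (along the case's y) on the far rim, 67 mm above the desk.
- open_marker: The bare marker, upright and firmly held in the case: barrel 28 mm diameter. Origin at the centre of its foot, 6 mm above the desk; z up. Its shoulder is 62 mm above the origin.
- stud (a point): Centre of the bare marker's flat shoulder, 68 mm above the desk, z up. Above it the neck: 17 mm diameter, 21 high, bevelled top, then a thin nib up to 31. Three sprung nubs 7 mm above the shoulder stop the cap's mouth about 10 mm above the shoulder; roughly 7 to 12 N snaps it past them (the force then drops) until the mouth rests on the shoulder. At the end keep pressing with some 6 to 15 N.
- cap: The loose marker cap, standing on the desk with its open end down: 29 mm diameter at the mouth, tapering to 26 mm, 46 mm tall, 14 to 28 g. Origin: centre of the open mouth (its underside); z points to its closed top. Mouth hole 19.4 mm, inside depth 42 mm. Home on the marker its origin coincides with point stud.
- washi_tape: Bystander: small roll of green paper tape lying flat, 43 mm diameter, 15 high; origin at the centre of its underside. Leave alone.
- stamp: Bystander: wooden-handled stamp standing upright, 25 x 44 x 64 mm; origin at the centre of its underside. Leave alone.
Things that resemble listed ones, but are neither listed nor needed, are in the scene too. What is shaped like the cap but black or red is not meant.

How it is judged (in metres and radians):
On the way, in this order (a step that is already met when the one before it is completed fails the run):
1. the latch lever is swung free while the lid is still shut (value of joint latch above 1.25 rad and value of joint lid below 0.1 rad), for 0.1 s.
2. the lid is opened past upright (value of joint lid above 1.6 rad), for 0.2 s.
3. the cap is snapped home on the bare marker (z of cap in the frame of stud between -0.003 and 0.002 m and horizontal distance between cap and stud below 0.003 m and angle between cap's own z axis and vertical below 0.12 rad), for 0.2 s.
At the end, for the whole second after the job is handed in: Lid past upright (over 1.6 rad), latch free (over 1.25 rad), cap snapped home on the bare marker (mouth within 2 mm of the shoulder, 3 mm of its axis, 0.12 rad of upright), fingers still on the cap (over 3 N), pressing it onto the marker with over 4 N (all of step 3 and contact force between cap and open_marker above 4 N and contact force between the fingers and cap above 3 N and value of joint lid above 1.6 rad and value of joint latch above 1.25 rad); the arm keeps its last pose, push and grip.
It fails at once if the tape roll is moved more than 30 mm (distance of washi_tape from where it was at the start of the episode above 0.03 m).
It fails at once if the stamp is moved more than 30 mm or tipped over (distance of stamp from where it was at the start of the episode above 0.03 m or angle between stamp's own z axis and vertical above 0.5 rad).
It also fails if it takes over 72 s, if anything falls off the work surface, if the arm or the gripper's body presses on something with over 40 N, if the wrist force passes 120 N, or if a joint passes its speed limit or range.

## Robot

A 6-joint arm with a two-finger parallel gripper is mounted at the origin on a cart in front of the work surface, level with it; the furniture and walls round the work are solid. World frame = base frame: x ahead of the robot, y to its left, z up, the work surface at z = 0. Lengths are in mm, angles in rad, forces in N, time in s.
With the tool pointing down it reaches from about 300 to 775 mm from the base axis. Payload 14.6 kg.
Tool frame: the origin (TCP) lies on the centre line of the jaws, within the pads' length; the fingertips stand 8 mm ahead of it and the grasp point (between the pads) lies 11 mm behind it; z points along the fingers, y is the line along which they close (so a half turn about z gives the same grasp; the last joint's range is limited). The gripper opens to 94 mm and grips with 3 to 60 N. Pads are 16 mm wide; open, the fingers measure 119 mm over their backs; the gripper's body (75 mm by 177 mm) begins 78 mm behind the grasp point.
Start: joints at [1.118, 0.3, 1.521, -0, 1.321, -0.067], TCP at [206.962, 509.564, 189.146] pointing down, gripper open.
Joint ranges: [-3.03, 3.03], [-0.79, 2.21], [0.23, 2.52], [-1.04, 4.18], [0, 3.07], [-2.55, 2.55]. Speed limits (rad/s): [2.22, 2.22, 2.57, 3.14, 3.14, 3.14].

## Interface

Orientations are given as [roll, pitch, yaw] about the fixed x, y, z axes, in that order (R = Rz(yaw) Ry(pitch) Rx(roll)).
In Python, from cell import manip gives the robot as it stands.
- The arm moves only by the tool jog_arm, never from a script. Its argument "rows" is one flat list of numbers, 7 for each row, row after row: the shift along the world's x, y, z in cm, then the turn, a rotation vector about the world's x, y, z in rad, then the closure, from 0 (fully open) to 1 (shut). In form: [dx, dy, dz, rx, ry, rz, fingers, dx, dy, dz, rx, ry, rz, fingers, ...]. A call has 1 to 20 rows; each row shifts and turns the commanded pose from where the row before left it; what a row does not reach is not made up. A row lasts 1/12 s, in which the tool goes at most 41.7 mm and 7.16 degrees, less where a joint would pass 70% of its speed; a pose out of reach is approached as far as the arm can. A call with a gripper value outside its range is refused whole. The fingers move at their own pace and stop on an object; "newtons" is the grip in N (left out, the last holds). Time passes only in rows, so rows that do not move let the fingers close. It gives the time, the measured TCP pose, the force, the opening and the grip force at its end, in the units of the state.
- manip.read_state(): the state, without advancing time (a new reading comes with each control period).
- manip.camera(name): name is "side" or "top" or "wrist"; returns (picture, depth): 480x640x3 uint8, blue, green, red; 480x640 float32, mm along the optical axis (not along the pixel's ray), 0 where there is no reading.
- manip.camera_model(name): a dict with "K" (3x3 intrinsics, pixels), "R" (3x3) and "t" (3): a world point X has camera coordinates R X + t. Camera axes: x right, y down, z forward; pixel columns grow to the right and rows downward; lengths in mm; the calibration is good to about 2 mm. A picture is of the moment at which its call begins: read the wrist's pose just before it. camera_model takes no time and is no camera call; for the wrist camera it gives the pose at the moment of the call.
- manip.sign_off(): hands the job in; it is judged then, once.
The state is a dict: "clock": time; "joints": joint angles; "qd": joint speeds; "effort": joint torques, N m; "eef_pos": TCP position; "eef_rot": TCP orientation; "wrist_force": force on the tool from outside, world axes, zero at the start; "moment": the same for the moment, N m; "finger_gap": finger opening in mm; "finger_force": force on a finger pad.
Only numpy, scipy, OpenCV 4.12 (cv2) and the standard library are available. Lean on these libraries where they do the work, as an engineer would, in place of code of your own. Each camera call takes 0.05 s, during which the arm holds its last target. There are 200 camera calls.

## Working session

There is one attempt and no reset: what is moved stays moved. The work goes in short steps, Python scripts to look and compute and a tool call to move; the robot and the scene stay as the last step left them, time stands still between calls to the robot, and variables do not carry over. Pictures are saved under pics/ and viewed, at most 10 in all, crops included, and the job is handed in when it is done.

Besides the shell and the picture viewer there is one more tool, called after ">>>" as name(argument=value, ...) on one line, values as JSON. jog_arm: Moves the arm, as the interface text tells. Its arguments: {"type":"object","properties":{"rows":{"type":"array"},"newtons":{"type":"number"}},"required":["rows"]}

```bash
ls; mkdir -p pics
python3 - <<'E'
from cell import manip
import cv2,numpy as np,json
for n in("top","side"):
    p,d=manip.camera(n); cv2.imwrite(f"pics/{n}0.png",p); np.save(f"pics/{n}0.npy",d)
    m=manip.camera_model(n); print(n,np.round(m["K"],1).tolist(),np.round(m["R"],4).tolist(),np.round(m["t"],1).tolist())
s=manip.read_state(); print(s)
E
```

```text
pics
top [[458.0, 0.0, 314.4], [0.0, 458.0, 242.1], [0.0, 0.0, 1.0]] [[0.0248, -0.9994, -0.0231], [-0.992, -0.0217, -0.1242], [0.1237, 0.026, -0.992]] [-156.6, 523.4, 895.4]
side [[519.2, 0.0, 321.0], [0.0, 519.2, 241.5], [0.0, 0.0, 1.0]] [[0.8934, -0.4492, 0.0009], [-0.2944, -0.587, -0.7542], [0.3393, 0.6736, -0.6567]] [-531.5, 150.2, 847.2]
{'clock': 0.1, 'joints': array([ 1.11837780e+00,  3.00390499e-01,  1.52152720e+00, -1.69808869e-06,
        1.32068104e+00, -6.65834317e-02]), 'qd': array([-3.81372746e-04, -1.54351034e-03, -2.02991505e-03, -3.31191714e-05,
       -4.31171312e-05, -1.05352243e-03]), 'effort': array([ 2.42863942e-03, -5.32637036e+01, -3.53289127e+01,  7.10079493e-02,
        2.34062446e-02, -4.27278053e-06]), 'eef_pos': array([206.86810802, 509.34283169, 188.65333697]), 'eef_rot': array([-3.14058868e+00, -6.52983534e-05,  2.75575795e+00]), 'wrist_force': array([ 0.14424485,  0.59515224, -0.26881748]), 'moment': array([ 0.01368994, -0.00239374,  0.01039471]), 'finger_force': 0.0, 'finger_gap': 93.72693801481765}
```

View pics/top0.png

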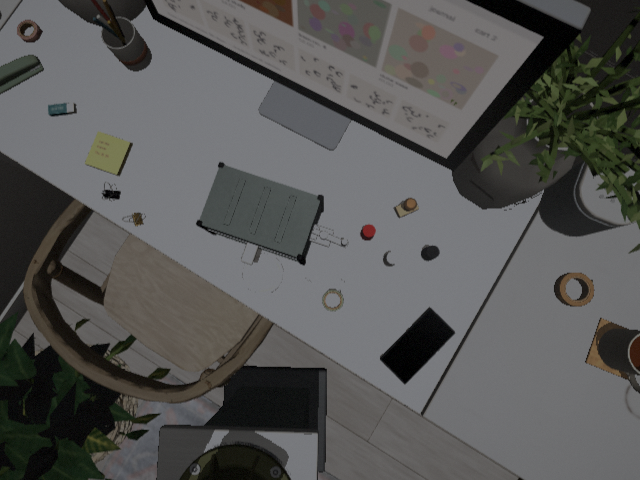

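View pics/side0.png

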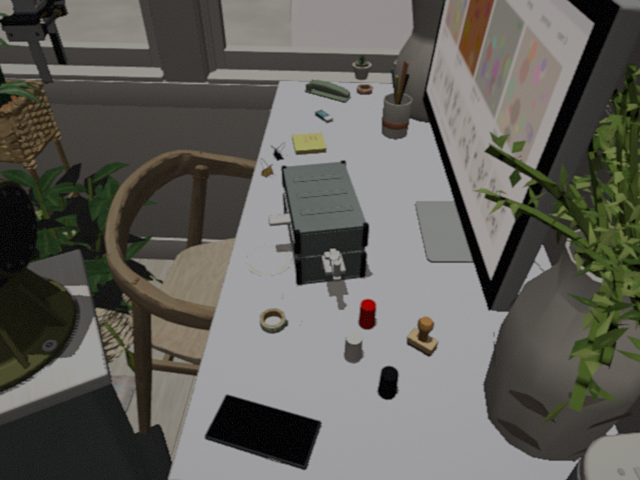

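The top view shows the case at about (262,212), its tab at (250,255), and the latch peg at (345,242). Cap-like candidates, top / side pixel:
- Red: (368,232) / (368,313). Excluded by colour.
- Black: (430,252) / (388,382). Excluded by colour.
- Light grey-white: (390,258) / (353,347). This is my choice, to be checked in a crop.

The tape roll is at (333,299) and the stamp at (406,206).

```bash
cat > h.py <<'E'
import numpy as np,cv2
from cell import manip
def ray(m,uv):
    K,R,t=(np.array(m[k]) for k in("K","R","t"))
    d=R.T@np.linalg.solve(K,[uv[0],uv[1],1.]); return -R.T@t,d/np.linalg.norm(d)
def onz(m,uv,z):
    c,d=ray(m,uv); return c+d*(z-c[2])/d[2]
def tri(ms,uvs):
    A=np.zeros((3,3));b=np.zeros(3);L=[]
    for m,uv in zip(ms,uvs):
        c,d=ray(m,uv);P=np.eye(3)-np.outer(d,d);A+=P;b+=P@c;L.append((c,P))
    X=np.linalg.solve(A,b); return X,[round(float(np.linalg.norm(P@(X-c))),1) for c,P in L]
def proj(m,X):
    p=np.array(m["K"])@(np.array(m["R"])@X+np.array(m["t"])); return p[:2]/p[2]
E
python3 - <<'E'
import cv2,numpy as np
a=cv2.imread("pics/top0.png")[150:320,190:460]; b=cv2.imread("pics/side0.png")[150:410,250:450]
a=cv2.resize(a,None,fx=2.96,fy=2.96,interpolation=3);cv2.imwrite("pics/topc.png",cv2.convertScaleAbs(a,alpha=1.7))
b=cv2.resize(b,None,fx=2.3,fy=2.3,interpolation=3);cv2.imwrite("pics/sidec.png",cv2.convertScaleAbs(b,alpha=1.7))
E
```

```text
(no output)
```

View pics/topc.png

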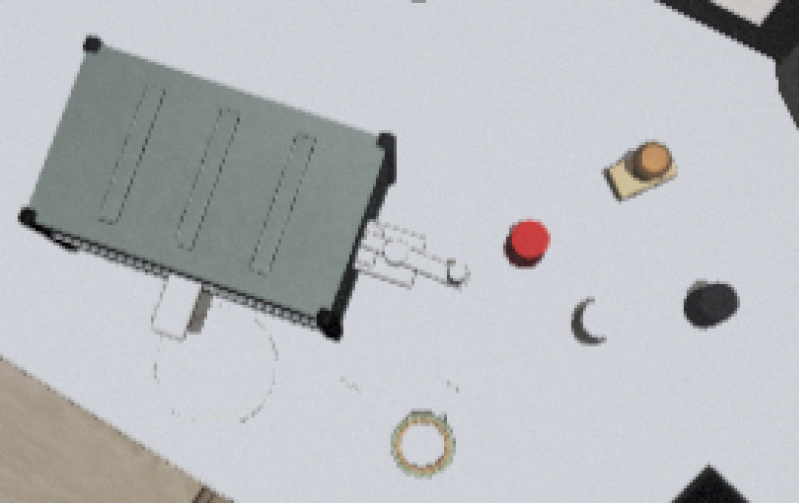

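View pics/sidec.png

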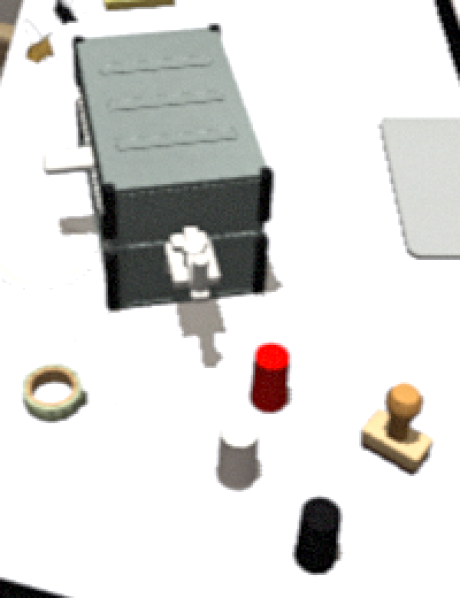

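White cap confirmed at top (389,258) / side (353,345); lid corners, tab and peg are clear. Now measure.

Run:
```python
from h import *
T,S=manip.camera_model("top"),manip.camera_model("side")
t=lambda x,y:(190+x/2.96,150+y/2.96); s=lambda x,y:(250+x/2.3,150+y/2.3)
C=[]
for n,a,b in[("hingeL",(92,44),(80,42)),("hingeR",(388,140),(214,30)),("hingeR'",(388,140),(265,172)),("frontR",(331,322),(110,188)),("frontL",(27,216),(80,42)),("hingeL'",(92,44),(214,30)),("peg",(457,270),(199,263)),("pivot?",(395,250),(188,232)),("stamp knob",(654,158),(404,395)),("red top",(528,240),(272,355)),("tab tip",(172,338),(45,160))]:
    X,e=tri([T,S],[t(*a),s(*b)]);print(n,X.round(1),e)
# lid plane corners from top at z=123
P=[onz(T,t(*a),123)[:2] for a in[(92,44),(388,140),(331,322),(27,216)]]
P=np.array(P);c=P.mean(0);v=(P[0]-P[1]+P[3]-P[2]);print("case c",c.round(1),"yaw y-axis",np.arctan2(v[1],v[0])-np.pi/2,np.linalg.norm(P[0]-P[1]),np.linalg.norm(P[1]-P[2]))
# cap via masks
im=cv2.imread("pics/side0.png");crop=im[315:375,325:385];g=crop.min(2).astype(int)
print(g[::4,::4]); print("red/white bottoms:",onz(S,s(238,478),0).round(1))
d=np.load("pics/top0.npy")
for n,uv in[("cap",(388,258)),("desk",(388,285)),("red",(368,231)),("lid",(262,212)),("peg",(344.5,241.5)),("tab",(249,255))]:
    z=d[int(round(uv[1])),int(round(uv[0]))];m=T;Xc=np.linalg.solve(m["K"],[*uv,1])*z;print(n,(np.array(m["R"]).T@(Xc-m["t"])).round(1))
# cap disc by depth map -> height map in top view
v,u=np.mgrid[0:480,0:640];X=(np.stack([u,v,np.ones_like(u)],-1)@np.linalg.inv(T["K"]).T*d[...,None]-T["t"])@np.array(T["R"])
for n,(x0,x1,y0,y1,zl,zh) in dict(cap=(378,402,246,272,36,60),red=(358,378,220,244,36,60),peg=(335,352,233,250,98,125)).items():
    W=X[y0:y1,x0:x1].reshape(-1,3);k=(W[:,2]>zl)&(W[:,2]<zh);print(n,k.sum(),W[k].mean(0).round(1),W[k].min(0).round(1),W[k].max(0).round(1))
```

```text
hingeL [594.6  35.2 145.5] [54.9, 54.9]
hingeR [ 561.2 -156.   256.8] [7.8, 7.8]
hingeR' [ 598.3 -156.9  124.7] [0.1, 0.1]
frontR [ 486.5 -125.8  127.9] [2.6, 2.6]
frontL [548.3  66.5 120.1] [1.7, 1.7]
hingeL' [658.2  31.6 120.5] [0.6, 0.6]
peg [ 520.6 -201.9  105.4] [0.1, 0.1]
pivot? [ 533.2 -162.6   97.3] [0.3, 0.3]
stamp knob [ 604.5 -333.3   61.2] [0.5, 0.5]
red top [ 551.1 -252.3   46.2] [1.8, 1.8]
tab tip [477.5 -21.1  81.8] [2.2, 2.2]
case c [571.6 -46. ] yaw y-axis -0.3063679645519135 196.9461085463942 118.82949198591649
[[160 160 160 158 160 160 159 160 160   0   4   0   0 159 160]
 [160 159 160 160 160 159 158 159 157   0   9   6   3 146 158]
 [160 158 159 160 160 161 158 159 149   0   0   7   3 145 161]
 [159 159 160 160 160 160 160 159 160  82   0   0 112 161 158]
 [159 161 159 159 160 160 160 156 158 161 163 161 161 159 160]
 [158 160 159 160 159 160 156 154 157 156 159 159 159 160 159]
 [159 160 158 160 159 139 156 154 154 149 161 159 159 159 159]
 [160 158 161 160 159 103  91 152 135  84 159 160 160 160 161]
 [160 160 159 158 159  86  61  61  55  90 160 160 160 159 160]
 [159 159 159 160 160  76  63  61  60  61 161 160 161 159 158]
 [159 159 160 159 160  63  61  61  59  59 161 160 159 160 158]
 [160 159 159 160 159 107  65  60  57 140 160 160 159 159 159]
 [160 159 159 158 159 160 154 121 154 158 158 156 158 159 160]
 [158 159 159 160 160 159 159 160 158 159 159 160 159 159 159]
 [160 159 160 159 160 159 159 160 159 159 159 160 159 159  80]]
red/white bottoms: [ 498.9 -304.1    0. ]
cap [ 496.6 -290.8   45.7]
desk [ 445.1 -297.1    0.9]
red [ 549.2 -250.5   48.9]
lid [569.  -49.  123.7]
peg [ 519.  -201.8  112.8]
tab [493.4 -20.5  76.9]
cap 143 [ 496.9 -299.1   45.6] [ 484.9 -312.4   36.6] [ 508.7 -286.9   51.1]
red 139 [ 549.9 -252.    45.4] [ 537.7 -265.    36.6] [ 562.1 -239.5   50.4]
peg 37 [ 518.7 -201.1  108. ] [ 513.8 -206.7   98.8] [ 524.3 -195.5  112.7]
```

Run:
```python
from h import *
T=manip.camera_model("top");d=np.load("pics/top0.npy")
v,u=np.mgrid[0:480,0:640];X=(np.stack([u,v,np.ones_like(u)],-1)@np.linalg.inv(T["K"]).T*d[...,None]-T["t"])@np.array(T["R"])
for uv in[(450,160),(350,110),(300,85),(220,50),(160,15),(400,130),(480,130),(480,180)]:
    print(uv,X[uv[1],uv[0]].round(0))
W=X[(d>0)&(X[...,2]>130)&(X[...,0]>300)]
th=.306;ex=np.array([np.cos(th),-np.sin(th)]);ey=np.array([np.sin(th),np.cos(th)]);c=np.array([571.6,-46])
q=(W[:,:2]-c);q=np.c_[q@ex,q@ey]
k=(abs(q[:,1])<350);print("nearest tall thing in case x:",[(lo,np.round(q[k&(q[:,1]>=lo)&(q[:,1]<lo+100),0].min(initial=9e9)), ) for lo in range(-350,350,100)])
piv=c-124*ey
print("piv",piv.round(1))
for f in(.07,.4,.8,1.2,1.45):print(f,(piv+42*(-np.cos(f)*ey-np.sin(f)*ex)).round(1))
print("tab",(c-87*ex).round(1),"studs",[(c-15*ex+y*ey).round(1) for y in(-60,0,60)])
```

```text
(450, 160) [ 661. -383.  162.]
(350, 110) [ 751. -206.  161.]
(300, 85) [ 798. -114.  160.]
(220, 50) [876.  41. 139.]
(160, 15) [936. 154. 154.]
(400, 130) [ 709. -293.  178.]
(480, 130) [ 667. -393.  291.]
(480, 180) [ 629. -438.  151.]
nearest tall thing in case x: [(-350, np.float64(100.0)), (-250, np.float64(192.0)), (-150, np.float64(209.0)), (-50, np.float64(225.0)), (50, np.float64(242.0)), (150, np.float64(259.0)), (250, np.float64(276.0))]
piv [ 534.2 -164.2]
0.07 [ 518.8 -203.3]
0.4 [ 507.  -196.2]
0.8 [ 496.7 -183.1]
1.2 [ 492.3 -167. ]
1.45 [ 493.  -156.5]
tab [488.6 -19.8] studs [array([539.2, -98.7]), array([557.3, -41.5]), array([575.4,  15.7])]
```

>>> jog_arm(rows=[1.5,-3.4,0,0,0,-0.075,0.5,1.5,-3.4,0,0,0,-0.075,0.5,1.5,-3.4,0,0,0,-0.075,0.5,1.5,-3.4,0,0,0,-0.075,0.5,1.5,-3.4,0,0,0,-0.075,0.5,1.5,-3.4,0,0,0,-0.075,0.5,1.5,-3.4,0,0,0,-0.075,0.5,1.5,-3.4,0,0,0,-0.075,0.5,1.5,-3.4,0,0,0,-0.075,0.5,1.5,-3.4,0,0,0,-0.075,0.5,1.5,-3.4,0,0,0,-0.075,0.5,1.5,-3.4,0,0,0,-0.075,0.5,1.5,-3.4,0,0,0,-0.075,0.5,1.5,-3.4,0,0,0,-0.075,0.5,1.5,-3.4,0,0,0,-0.075,0.5,1.5,-3.4,0,0,0,-0.075,0.5,1.5,-3.4,0,0,0,-0.075,0.5,1.5,-3.4,0,0,0,-0.075,0.5,1.5,-3.4,0,0,0,-0.075,0.5,1.5,-3.4,0,0,0,-0.075,0.5], newtons=15)

```text
clock: 1.77
eef_pos: [507.2, -172.3, 188.8]
eef_rot: [-3.141, -0.0, 1.252]
wrist_force: [0.3, 0.8, 0.0]
finger_gap: 47.2
finger_force: 0.0
```

>>> jog_arm(rows=[0.6,-1.5,-1.5,0,0,0,0.5,0.6,-1.5,-2,0,0,0,0.5,0,0,-2,0,0,0,0.5,0,0,-2,0,0,0,0.5,0,0,-2,0,0,0,0.5,0,0,0,0,0,0,0.9,0,0,0,0,0,0,0.95,0,0,0,0,0,0,0.95,0,0,0,0,0,0,0.95], newtons=10)

```text
clock: 2.52
eef_pos: [519.6, -200.7, 95.6]
eef_rot: [3.139, 0.0, 1.256]
wrist_force: [0.1, -0.7, -0.2]
finger_gap: 23.7
finger_force: 0.0
```

>>> jog_arm(rows=[0,0,0,0,0,0,0.95,0,0,0,0,0,0,0.95,0,0,0,0,0,0,0.95,0,0,0,0,0,0,0.95])

```text
clock: 2.85
eef_pos: [519.0, -200.5, 94.4]
eef_rot: [3.141, 0.0, 1.256]
wrist_force: [0.3, -0.3, -0.2]
finger_gap: 5.3
finger_force: 0.0
```

The gap of 5.3 mm means the peg isn't between the pads, so I need to look.

Run:
```python
from h import *
a,d=manip.camera("side");w,_=manip.camera("wrist")
a=cv2.convertScaleAbs(cv2.resize(a[200:330,260:420],None,fx=2.5,fy=2.5,interpolation=3),alpha=1.4)
w=cv2.convertScaleAbs(cv2.resize(w,(400,300)),alpha=1.5)
o=np.zeros((325,800,3),np.uint8);o[:,:400]=a;o[:300,400:]=w;cv2.imwrite("pics/peg1.png",o)
```

```text
(no output)
```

View pics/peg1.png

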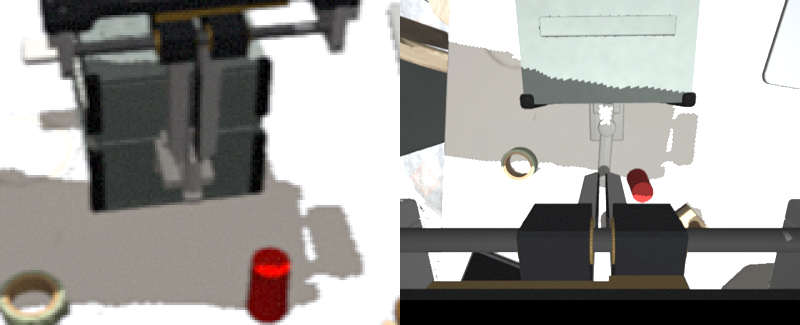

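Run:
```python
from h import *
w,d=manip.camera("wrist");m=manip.camera_model("wrist");s=manip.read_state();print(s["eef_pos"].round(1),s["eef_rot"].round(3))
p=np.array(s["eef_pos"]);print("tcp px",proj(m,p),"tip",proj(m,p-[0,0,8]))
uv=(326,275)
for z in(110,82):print("peg px plane",z,onz(m,uv,z).round(1))
v,u=np.mgrid[0:480,0:640];X=(np.stack([u,v,np.ones_like(u)],-1)@np.linalg.inv(m["K"]).T*d[...,None]-m["t"])@np.array(m["R"])
for r in range(170,310,8):print(r,X[r,326].round(0),d[r,326].round(0))
# where the top camera saw peg: re-project
print(proj(m,np.array([519,-201.5,110])),proj(m,np.array([534.2,-164.2,97])))
```

```text
[ 519.  -200.4   94.2] [3.142 0.    1.256]
tcp px [322.68429404 281.27659231] tip [322.70953414 276.46831225]
peg px plane 110 [ 523.5 -192.   110. ]
peg px plane 82 [ 520.7 -201.6   82. ]
170 [ 540. -143.   81.] 204.0
178 [ 538. -147.   81.] 206.0
186 [ 537. -151.   80.] 207.0
194 [ 542. -131.  289.] 0.0
202 [ 534. -160.   82.] 208.0
210 [ 533. -164.   81.] 210.0
218 [ 531. -169.   81.] 211.0
226 [ 530. -173.   81.] 212.0
234 [ 528. -178.   81.] 214.0
242 [ 527. -182.   81.] 215.0
250 [ 525. -187.   81.] 216.0
258 [ 524. -192.   81.] 217.0
266 [ 523. -196.   84.] 215.0
274 [ 523. -195.   99.] 201.0
282 [ 522. -196.  108.] 192.0
290 [ 521. -201.  109.] 193.0
298 [ 519. -205.  108.] 195.0
306 [ 503. -257.   -2.] 315.0
[323.30967428 293.68299777] [328.78340221 213.96061281]
```

Run:
```python
from h import *
s=manip.read_state();print(s["finger_gap"],s["finger_force"],s["wrist_force"],s["clock"])
w,d=manip.camera("wrist")
a=cv2.convertScaleAbs(cv2.resize(w[220:420,220:440],None,fx=2.7,fy=2.7,interpolation=3),alpha=1.6);cv2.imwrite("pics/peg2.png",a)
```

```text
4.556777707146225 0.0 [ 0.00556829  0.05181524 -0.00845904] 3.0
```

View pics/peg2.png

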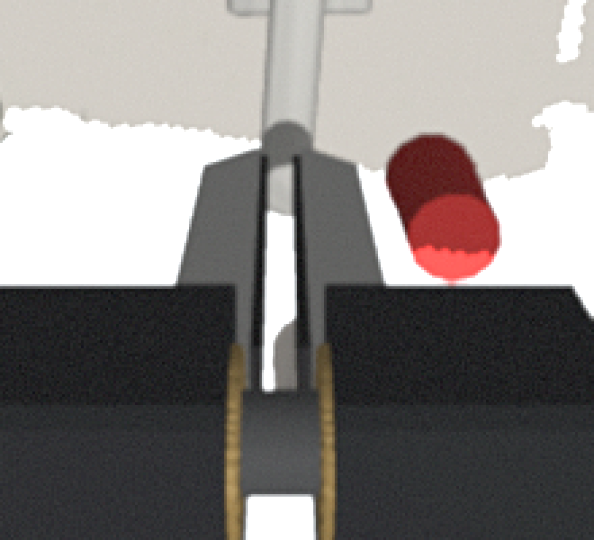

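The wrist crop shows the peg top in the strip between the fingers at crop (283,190), yet the fingers seem to overlap it. I'll check the 3D points around the tips.

Run:
```python
from h import *
w,d=manip.camera("wrist");m=manip.camera_model("wrist")
print("cam",(-np.array(m["R"]).T@m["t"]).round(0),np.round(m["K"],0).tolist())
v,u=np.mgrid[0:480,0:640];X=(np.stack([u,v,np.ones_like(u)],-1)@np.linalg.inv(m["K"]).T*d[...,None]-m["t"])@np.array(m["R"])
th=.306;ex=np.array([np.cos(th),-np.sin(th)]);ey=np.array([np.sin(th),np.cos(th)]);p=np.array([519,-200.4])
for r in(266,272,278,284,290,296,304,314):
    print(r,[(c,*(int(round(k)) for k in((X[r,c,:2]-p)@ex,(X[r,c,:2]-p)@ey,X[r,c,2]))) for c in range(296,356,6)])
```

```text
cam [ 542. -131.  289.] [[364.0, 0.0, 323.0], [0.0, 364.0, 243.0], [0.0, 0.0, 1.0]]
266 [(296, -23, -22, 0), (302, -18, -22, -2), (308, -13, -22, -2), (314, -8, -22, -1), (320, -2, 5, 82), (326, 2, 6, 85), (332, 6, 5, 81), (338, 12, -22, 0), (344, 17, -23, -1), (350, 22, -22, -1)]
272 [(296, -23, -27, 0), (302, -18, -27, -1), (308, -13, -27, 0), (314, -8, -27, -1), (320, -2, 5, 93), (326, 2, 6, 96), (332, 5, 5, 93), (338, 12, -28, -1), (344, 17, -28, -1), (350, 22, -27, 0)]
278 [(296, -23, -33, -2), (302, -10, 10, 117), (308, -7, 10, 116), (314, -4, 10, 116), (320, -1, 5, 102), (326, 2, 6, 106), (332, 5, 10, 116), (338, 8, 10, 115), (344, 11, 10, 115), (350, 23, -33, -1)]
284 [(296, -13, 10, 124), (302, -10, 10, 123), (308, -7, 10, 125), (314, -4, 10, 124), (320, -1, 4, 109), (326, 2, 4, 108), (332, 5, 10, 124), (338, 7, 10, 124), (344, 10, 10, 124), (350, 13, 9, 123)]
290 [(296, -12, 10, 132), (302, -9, 10, 131), (308, -7, 10, 131), (314, -4, 10, 132), (320, -1, 0, 109), (326, 2, 1, 109), (332, 4, 10, 132), (338, 7, 10, 132), (344, 10, 9, 130), (350, 13, 10, 133)]
296 [(296, -12, 9, 138), (302, -9, 10, 138), (308, -6, 10, 138), (314, -4, 10, 140), (320, -1, -3, 108), (326, 2, -3, 108), (332, 4, 8, 135), (338, 7, 10, 139), (344, 10, 9, 138), (350, 12, 10, 139)]
304 [(296, -11, 10, 148), (302, -9, 10, 147), (308, -6, 10, 147), (314, -3, 10, 148), (320, -3, -56, -1), (326, 2, -57, -1), (332, 4, 8, 144), (338, 7, 10, 148), (344, 9, 10, 148), (350, 12, 9, 147)]
314 [(296, -10, 10, 157), (302, -8, 10, 157), (308, -6, 10, 158), (314, -3, 9, 155), (320, -3, -66, 0), (326, 2, -66, -1), (332, 4, 8, 153), (338, 6, 10, 158), (344, 9, 10, 157), (350, 11, 10, 156)]
```

The fingertips actually end near z≈113, just above the peg, about 26 mm higher than the TCP text implies. I'll open, lower by 20 mm (the fingers straddle the bar) and close again.

>>> jog_arm(rows=[0,0,0,0,0,0,0.6,0,0,0,0,0,0,0.6,0,0,0,0,0,0,0.6,0,0,0,0,0,0,0.6,0,0,-1,0,0,0,0.6,0,0,-1,0,0,0,0.6,0,0,0,0,0,0,0.95,0,0,0,0,0,0,0.95,0,0,0,0,0,0,0.95,0,0,0,0,0,0,0.95,0,0,0,0,0,0,0.95], newtons=10)

```text
clock: 4.02
eef_pos: [519.2, -200.5, 74.4]
eef_rot: [3.141, 0.0, 1.256]
wrist_force: [0.3, -1.0, -0.6]
finger_gap: 11.7
finger_force: 10.0
```

>>> jog_arm(rows=[-0.6,0.3,0,0,0,0,0.95,-0.58,0.41,0,0,0,0,0.95,-0.58,0.61,0,0,0,0,0.95,-0.45,0.7,0,0,0,0,0.95,-0.3,0.79,0,0,0,0,0.95])

```text
clock: 4.43
eef_pos: [493.4, -171.7, 74.5]
eef_rot: [3.141, 0.0, 1.255]
wrist_force: [6.0, -2.0, -1.9]
finger_gap: 11.8
finger_force: 10.0
```

>>> jog_arm(rows=[0.05,0.82,0,0,0,0,0.95,0.2,1.05,0,0,0,0,0.95,0.1,0.25,0,0,0,0,0.95,0,0,0,0,0,0,0.95])

```text
clock: 4.77
eef_pos: [496.0, -149.2, 74.2]
eef_rot: [-3.138, -0.0, 1.257]
wrist_force: [-10.3, 3.6, 10.4]
finger_gap: 11.6
finger_force: 10.0
```

>>> jog_arm(rows=[0,0,0,0,0,0,0.75,0,0,0,0,0,0,0.75,0,0,0,0,0,0,0.75,0,0,2,0,0,0,0.75,0,0,3,0,0,0,0.7,0,0,3,0,0,0.1,0.6,0,1.1,1,0,0,0.123,0.5,0,1.1,0,0,0,0.123,0.4,0,1.1,0,0,0,0.123,0.4,0,1.1,0,0,0,0.123,0.4,0,1.1,0,0,0,0.123,0.4,-0.1,1.1,0,0,0,0.123,0.4,-0.1,1.1,0,0,0,0.123,0.4,-0.1,1.1,0,0,0,0.123,0.4,-0.1,1.1,0,0,0,0.123,0.4,-0.1,1.1,0,0,0,0.123,0.4,-0.1,1.1,0,0,0,0.123,0.4,-0.1,0.9,0,0,0,0.123,0.4])

```text
clock: 6.27
eef_pos: [490.1, -20.3, 164.0]
eef_rot: [3.142, -0.0, 2.838]
wrist_force: [-0.2, -0.9, 0.8]
finger_gap: 56.4
finger_force: 0.0
```

Run:
```python
from h import *
T=manip.camera_model("top");d=np.load("pics/top0.npy")
th=.306;ex=np.array([np.cos(th),-np.sin(th)]);ey=np.array([np.sin(th),np.cos(th)]);c=np.array([571.6,-46])
def cloud(m,d):
    v,u=np.mgrid[0:480,0:640];X=(np.stack([u,v,np.ones_like(u)],-1)@np.linalg.inv(m["K"]).T*d[...,None]-m["t"])@np.array(m["R"]);return X[d>0]
X=cloud(T,d);q=np.c_[(X[:,:2]-c)@ex,(X[:,:2]-c)@ey,X[:,2]]
k=(q[:,0]<-66)&(q[:,0]>-110)&(abs(q[:,1])<40)&(q[:,2]>60)&(q[:,2]<95);print("tab top",k.sum(),q[k].mean(0).round(1),q[k].min(0).round(1),q[k].max(0).round(1))
p,d=manip.camera("top");X=cloud(T,d);q=np.c_[(X[:,:2]-c)@ex,(X[:,:2]-c)@ey,X[:,2]]
k=(q[:,0]<-10)&(q[:,0]>-80)&(abs(q[:,1]+124)<22)&(q[:,2]>95)&(q[:,2]<118);print("peg",k.sum(),q[k].mean(0).round(1))
s=manip.read_state();print(s["eef_pos"].round(1),s["eef_rot"].round(3),s["finger_gap"])
```

```text
tab top 214 [-82.4   1.1  77.2] [-98.6 -10.4  70.3] [-66.2  13.8  81.9]
peg 35 [ -42.3 -121.2  107.9]
[490.  -19.3 164. ] [ 3.141e+00 -1.000e-03  2.848e+00] 56.13381894845249
```

>>> jog_arm(rows=[-0.1,0.1,-3,0,0,0,0.4,0,0,-3,0,0,0,0.4,0,0,-3,0,0,0,0.4,0,0,-2,0,0,0,0.4,0,0,-1,0,0,0,0.4,0,0,0,0,0,0,0.9,0,0,0,0,0,0,0.9,0,0,0,0,0,0,0.9,0,0,0,0,0,0,0.9,0,0,0,0,0,0,0.9,0,0,0,0,0,0,0.9], newtons=25)

```text
clock: 7.23
eef_pos: [490.7, -18.2, 45.3]
eef_rot: [3.137, 0.002, 2.831]
wrist_force: [5.2, 15.9, 1.2]
finger_gap: 23.5
finger_force: 25.0
```

```bash
python3 -c "
import numpy as np
a=np.arange(0,1.86,.1)+.044
x=-14.71*np.cos(a);z=14.71*np.sin(a)
for t,dx,dz in zip(a[1:]-.044,np.diff(x),np.diff(z)):print(round(t,1),round(dx*np.cos(.306),2),round(-dx*np.sin(.306),2),round(dz,2))"
```

```text
0.1 0.13 -0.04 1.46
0.2 0.27 -0.09 1.44
0.3 0.41 -0.13 1.41
0.4 0.54 -0.17 1.36
0.5 0.66 -0.21 1.29
0.6 0.78 -0.25 1.22
0.7 0.9 -0.28 1.13
0.8 1.0 -0.32 1.03
0.9 1.09 -0.35 0.92
1.0 1.18 -0.37 0.8
1.1 1.25 -0.39 0.67
1.2 1.3 -0.41 0.54
1.3 1.35 -0.43 0.4
1.4 1.38 -0.44 0.26
1.5 1.4 -0.44 0.11
1.6 1.4 -0.44 -0.03
1.7 1.39 -0.44 -0.18
1.8 1.37 -0.43 -0.33
```

>>> jog_arm(rows=[0.03,0.12,0,0,0,0,0.9,0.13,-0.04,1.46,0,0,0,0.9,0.27,-0.09,1.44,0,0,0,0.9,0.41,-0.13,1.41,0,0,0,0.9,0.54,-0.17,1.36,0,0,0,0.9,0.66,-0.21,1.29,0,0,0,0.9])

```text
clock: 7.73
eef_pos: [510.1, -24.2, 115.0]
eef_rot: [3.139, 0.001, 2.832]
wrist_force: [4.9, 8.4, -4.4]
finger_gap: 23.5
finger_force: 25.0
```

>>> jog_arm(rows=[0.8,-0.2,1.22,0,0,0,0.9,0.9,-0.26,1.13,0,0,0,0.9,1.0,-0.3,1.03,0,0,0,0.9,1.09,-0.35,0.92,0,0,0,0.9,1.18,-0.37,0.8,0,0,0,0.9,1.25,-0.39,0.67,0,0,0,0.9,1.3,-0.41,0.54,0,0,0,0.9])

```text
clock: 8.32
eef_pos: [585.2, -47.7, 177.9]
eef_rot: [3.141, -0.0, 2.832]
wrist_force: [-0.7, 3.2, -0.9]
finger_gap: 23.7
finger_force: 25.0
```

>>> jog_arm(rows=[1.35,-0.43,0.4,0,0,0,0.9,1.38,-0.44,0.26,0,0,0,0.9,1.4,-0.44,0.11,0,0,0,0.9,1.4,-0.44,-0.03,0,0,0,0.9,1.39,-0.44,-0.18,0,0,0,0.9,1.37,-0.43,-0.33,0,0,0,0.9,0,0,0,0,0,0,0.9,0,0,0,0,0,0,0.9,0,0,0,0,0,0,0.9])

```text
clock: 9.07
eef_pos: [668.9, -74.0, 181.0]
eef_rot: [3.14, 0.004, 2.832]
wrist_force: [3.5, 2.1, 6.3]
finger_gap: 23.0
finger_force: 25.0
```

>>> jog_arm(rows=[0,0,0,0,0,0,0.6,0,0,0,0,0,0,0.5,0,0,0,0,0,0,0.5,0,0,2,0,0,0,0.5,0,0,2.5,0,0,0,0.5,0,0,1.5,0,0,0,0.5,-3,0,0,0,0,0,0.5,-3,0,0,0,0,0,0.5,-2.2,-2.2,0,0,0,0,0.5,-1.5,-3,-1,0,0,0,0.5,-1.5,-3,-1,0,0,0,0.5,-1.5,-3,-1,0,0,0,0.5,-1.5,-3,-1,0,0,0,0.5,-1.5,-3,-1,0,0,0,0.5,-1.5,-3,-1,0,0,0,0.5,0,-2,-1,0,0,0,0.5])

```text
clock: 10.4
eef_pos: [493.6, -298.8, 169.0]
eef_rot: [-3.141, -0.0, 2.83]
wrist_force: [0.6, -0.2, 0.0]
finger_gap: 46.7
finger_force: 0.0
```

Run:
```python
from h import *
T,S=manip.camera_model("top"),manip.camera_model("side")
p,d=manip.camera("top");sp,sd=manip.camera("side");np.save("pics/top1.npy",d);np.save("pics/side1.npy",sd);cv2.imwrite("pics/top1.png",p);cv2.imwrite("pics/side1.png",sp)
a=cv2.convertScaleAbs(cv2.resize(p[130:280,190:380],None,fx=2.1,fy=2.1,interpolation=3),alpha=1.8)
b=cv2.convertScaleAbs(cv2.resize(sp[150:300,250:440],None,fx=2.1,fy=2.1,interpolation=3),alpha=1.8)
cv2.imwrite("pics/open.png",np.hstack([a,b]))
s=manip.read_state();print(s["eef_pos"].round(1),s["eef_rot"].round(3),s["finger_gap"])
```

```text
[ 494.3 -298.5  167.5] [ 3.141e+00 -3.000e-03  2.828e+00] 47.17262162517537
```

View pics/open.png

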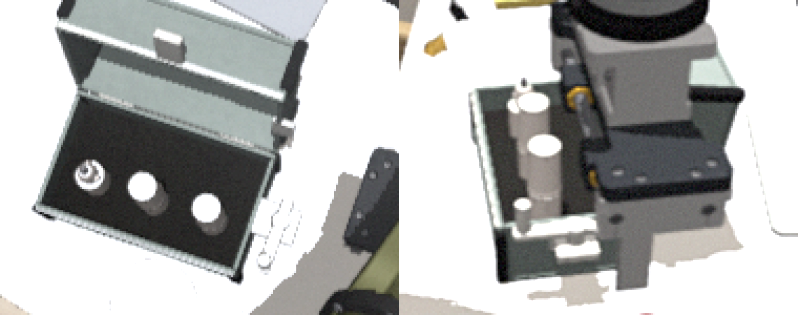

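Lid open, latch free. The bare marker is the left one, with its neck and nib at top px ≈(232,212) and side ≈(309,192); the other two are capped. Next, measure the stud and refine the cap with the wrist camera.

```bash
cat >> h.py <<'E'
def cloud(m,d):
    v,u=np.mgrid[0:480,0:640];X=(np.stack([u,v,np.ones_like(u)],-1)@np.linalg.inv(m["K"]).T*d[...,None]-m["t"])@np.array(m["R"]);X[d<=0]=9e3;return X
def circ(P):
    (x,y),r=cv2.minEnclosingCircle(P[:,:2].astype(np.float32));return round(x,1),round(y,1),round(r,1)
def fit(m,d,roi,z0,z1):
    X=cloud(m,d)[roi[1]:roi[3],roi[0]:roi[2]].reshape(-1,3);P=X[(X[:,2]>z0)&(X[:,2]<z1)]
    return len(P),P.mean(0).round(1),circ(P) if len(P) else None
E
python3 - <<'E'
from h import *
T,S=manip.camera_model("top"),manip.camera_model("side");d=np.load("pics/top1.npy");sd=np.load("pics/side1.npy")
t=lambda x,y:(190+x/2.1,130+y/2.1); s=lambda x,y:(250+x/2.1,150+y/2.1)
for n,a,b in[("nib",(87,167),(124,83)),("mid cap",(143,187),(133,103)),("right cap",(207,209),(144,146))]:print(n,tri([T,S],[t(*a),s(*b)]))
for n,roi,z0,z1 in[("shoulder",(222,200,243,225),60,75),("neck",(222,200,243,225),82,102),("mid",(248,208,270,230),108,120),("right",(278,218,302,242),108,120)]:print(n,fit(T,d,roi,z0,z1))
w,wd=manip.camera("wrist");m=manip.camera_model("wrist");cv2.imwrite("pics/w1.png",w);np.save("pics/w1.npy",wd)
X=cloud(m,wd);k=(X[...,2]>40)&(X[...,2]<51)&(np.hypot(X[...,0]-497,X[...,1]+299)<22);P=X[k];print("wrist cap top",len(P),P.mean(0).round(1),circ(P),"px",np.argwhere(k).mean(0))
k=(X[...,2]>4)&(X[...,2]<40)&(np.hypot(X[...,0]-497,X[...,1]+299)<22);print("body",k.sum(),X[k].min(0).round(1),X[k].max(0).round(1))
k=abs(X[...,2])<8;print("desk z",np.median(X[k][:,2]))
# fingertips in view
p=np.array(manip.read_state()["eef_pos"]);k=(np.hypot(X[...,0]-p[0],X[...,1]-p[1])<45)&(X[...,2]>p[2]-20)&(X[...,2]<p[2]+60);print(p.round(1),"finger min z",np.percentile(X[k][:,2],[0,1,3]).round(1))
E
```

```text
nib (array([577.32522019,  14.09643278,  94.58141732]), [0.8, 0.8])
mid cap (array([557.9152165 , -41.22205653, 114.64624986]), [0.7, 0.7])
right cap (array([539.61610813, -98.57307537, 115.03042272]), [0.9, 0.9])
shoulder (87, array([573. ,  14.2,  67.7]), (575.8, 17.4, 13.9))
neck (61, array([574.6,  16.1,  89.4]), (575.7, 17.2, 8.2))
mid (152, array([557.2, -39.9, 114.1]), (557.7, -39.5, 12.9))
right (151, array([539.4, -97.2, 114.1]), (539.6, -97.1, 12.9))
wrist cap top 648 [ 498.7 -297.8   45.8] (499.1, -297.8, 13.0) px [236.23302469 323.52469136]
body 229 [ 485.1 -310.6    4.1] [ 502.8 -283.7   39.7]
desk z -0.18541584012085527
[ 495.1 -297.1  168.4] finger min z [182.1 185.1 186.9]
```

>>> jog_arm(rows=[0.35,0,-3,0,0,0,0.45,0,0,-3,0,0,0,0.45,0,0,-3,0,0,0,0.45,0,0,-3,0,0,0,0.45,0,0,-2,0,0,0,0.45,0,0,-1.5,0,0,0,0.45,0,0,-1,0,0,0,0.45,0,0,-0.6,0,0,0,0.45,0,0,0,0,0,0,0.45,0,0,0,0,0,0,0.45])

```text
clock: 11.38
eef_pos: [499.9, -296.3, -1.0]
eef_rot: [-3.141, 0.001, 2.832]
wrist_force: [0.1, -0.5, -0.0]
finger_gap: 51.7
finger_force: 0.0
```

>>> jog_arm(rows=[0,0,0,0,0,0,0.8,0,0,0,0,0,0,0.8,0,0,0,0,0,0,0.8,0,0,0,0,0,0,0.8,0,0,0,0,0,0,0.8,0,0,0,0,0,0,0.8], newtons=35)

```text
clock: 11.88
eef_pos: [499.5, -296.5, -1.4]
eef_rot: [-3.141, 0.001, 2.832]
wrist_force: [-0.8, 0.1, 4.1]
finger_gap: 27.0
finger_force: 35.0
```

>>> jog_arm(rows=[0,0,1,0,0,0,0.8,0,0,2.5,0,0,0,0.8,0,0,3,0,0,0,0.8,0,0,3,0,0,0,0.8,0,0,3,0,0,0,0.8,0.6,2.5,3,0,0,0,0.8,0.7,2.9,2.5,0,0,0,0.8,0.7,2.9,2,0,0,0,0.8,0.7,2.9,0,0,0,0,0.8,0.7,2.9,0,0,0,0,0.8,0.7,2.9,0,0,0,0,0.8,0.7,2.9,0,0,0,0,0.8,0.7,2.9,0,0,0,0,0.8,0.7,2.9,0,0,0,0,0.8,0.7,2.9,0,0,0,0,0.8,0.7,2.6,0,0,0,0,0.8,0,0,0,0,0,0,0.8,0,0,0,0,0,0,0.8])

```text
clock: 13.38
eef_pos: [575.3, 16.6, 198.5]
eef_rot: [-3.141, -0.0, 2.834]
wrist_force: [1.2, -0.8, -0.1]
finger_gap: 27.0
finger_force: 35.0
```

Run:
```python
from h import *
s=manip.read_state();print(s["eef_pos"].round(1),s["eef_rot"].round(3),s["finger_gap"],s["wrist_force"].round(1))
w,wd=manip.camera("wrist");m=manip.camera_model("wrist")
s=manip.read_state();print(s["eef_pos"].round(1));p=np.array(s["eef_pos"])
X=cloud(m,wd);q=np.array([575.7,17.2])
for n,c,r,z0,z1 in[("shoulder",q,20,63,73),("neck",q,14,84,93),("mid",[557.5,-40],22,109,120),("right",[539.5,-97.5],22,109,120),("cap top",p[:2],20,p[2]+36,p[2]+52),("cap all",p[:2],22,p[2]-8,p[2]+60)]:
    k=(X[...,2]>z0)&(X[...,2]<z1)&(np.hypot(X[...,0]-c[0],X[...,1]-c[1])<r);P=X[k]
    print(n,len(P),(P.mean(0).round(1),circ(P),P.min(0).round(1),np.argwhere(k).mean(0).round(0)) if len(P) else "")
h=cv2.convertScaleAbs(w,alpha=1.6);cv2.imwrite("pics/hover.png",h)
```

```text
[575.3  16.6 198.5] [-3.141 -0.     2.834] 27.000130163006357 [ 1.2 -0.8 -0.1]
[575.2  15.6 198.5]
shoulder 339 (array([573.2,  18.6,  66.9]), (576.7, 17.3, 13.9), array([563.1,   3.7,  63.4]), array([227., 325.]))
neck 217 (array([575.4,  17.7,  87. ]), (576.8, 17.2, 8.4), array([568.6,   9. ,  84. ]), array([235., 325.]))
mid 816 (array([558.3, -39.3, 113.4]), (558.8, -39.9, 13.0), array([546. , -52. , 109.1]), array([243., 251.]))
right 842 (array([540.4, -96.2, 113.3]), (540.6, -97.1, 13.3), array([ 527.9, -109.6,  109.1]), array([244., 176.]))
cap top 3316 (array([573.1,  16.5, 243.9]), (571.4, 16.8, 18.5), array([5.606e+02, 5.000e-01, 2.345e+02]), array([311., 323.]))
cap all 5595 (array([570.4,  17.3, 237.1]), (569.0, 17.6, 20.2), array([560. ,  -0.8, 198.1]), array([301., 323.]))
```

View pics/hover.png

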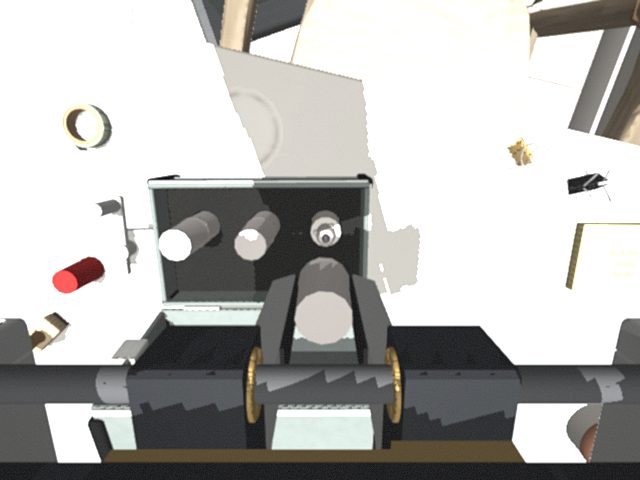

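The hover view shows the bare marker at (325,232), the cap straight in the jaws with its top at (325,318), and the capped markers at (255,235) and (187,235). Next I'll measure the cap axis against the stud in this same camera.

Run:
```python
from h import *
w,wd=manip.camera("wrist");m=manip.camera_model("wrist");s=manip.read_state();p=np.array(s["eef_pos"]);print(p.round(1))
X=cloud(m,wd);th=.306;ex=np.array([np.cos(th),-np.sin(th)]);ey=np.array([np.sin(th),np.cos(th)])
a=(X[...,:2]-p[:2])@ex;b=(X[...,:2]-p[:2])@ey;z=X[...,2]-p[2]
k=(abs(b)<13.2)&(abs(a)<25)&(z>-5)&(z<60)
for lo in range(-4,54,4):
    q=k&(z>=lo)&(z<lo+4)
    if q.sum():print(lo,q.sum(),"a",a[q].min().round(1),a[q].max().round(1),"b",b[q].min().round(1),b[q].max().round(1))
q=(np.hypot(X[...,0]-576.7,X[...,1]-17.3)<20)&(X[...,2]>63)&(X[...,2]<73);S=np.array(circ(X[q]))[:2]
print("stud a,b rel tcp",((S-p[:2])@ex).round(1),((S-p[:2])@ey).round(1))
```

```text
[575.1  15.  198.4]
-4 3 a -13.8 -9.6 b -0.5 10.7
0 76 a -14.3 -5.7 b -12.8 12.9
4 184 a -14.5 -1.3 b -13.2 13.2
8 107 a -13.5 -4.6 b -12.3 13.0
12 121 a -13.7 -2.8 b -12.7 13.1
16 128 a -13.6 -0.8 b -13.0 12.9
20 153 a -13.5 0.1 b -13.2 13.1
24 148 a -13.4 -0.6 b -13.2 13.1
28 165 a -13.5 0.7 b -13.2 12.7
32 177 a -13.2 0.3 b -13.2 12.9
36 180 a -13.1 7.9 b -13.2 12.7
40 215 a -13.3 7.1 b -13.2 12.7
44 2490 a -13.2 13.2 b -13.2 13.0
48 40 a -10.4 8.4 b -13.2 11.9
52 30 a -8.0 7.7 b -13.2 -13.0
stud a,b rel tcp 0.8 3.0
```

```bash
cat > df.py <<'E'
from h import *
R=[]
for i in range(5):
    w,wd=manip.camera("wrist");m=manip.camera_model("wrist");s=manip.read_state();p=np.array(s["eef_pos"])
    X=cloud(m,wd);z=X[...,2]
    k=(z>p[2]+43.5)&(z<p[2]+48)&(np.hypot(X[...,0]-p[0],X[...,1]-p[1])<14.5);k=cv2.morphologyEx(k.astype(np.uint8),cv2.MORPH_OPEN,np.ones((5,5)))>0
    C=np.array(circ(X[k]))
    q=(np.hypot(X[...,0]-576.5,X[...,1]-17.3)<20)&(z>63)&(z<73);S=np.array(circ(X[q]))
    q=(np.hypot(X[...,0]-576.5,X[...,1]-17.3)<13)&(z>84)&(z<93);N=np.array(circ(X[q])) if q.sum()>5 else S*0
    R.append(np.r_[p,C,S,N,(S-C)[:2]])
R=np.array(R);print(R.round(1));print("mean",R.mean(0).round(2))
E
python3 df.py
```

```text
[[575.2  14.7 198.4 575.6  15.1  13.4 576.9  18.1  14.  576.8  18.    8.4
    1.3   3. ]
 [575.2  14.7 198.4 575.2  14.9  13.4 576.8  18.   13.9 576.9  18.1   8.3
    1.6   3.1]
 [575.2  14.7 198.3 575.3  14.6  13.5 576.8  18.3  13.8 576.8  18.4   8.4
    1.5   3.7]
 [575.3  14.8 198.3 575.4  14.8  13.3 576.9  18.4  13.9 576.8  18.4   8.3
    1.5   3.6]
 [575.3  14.9 198.3 575.4  15.1  13.2 576.8  18.4  14.  576.9  18.1   8.3
    1.4   3.3]]
mean [575.21  14.75 198.35 575.38  14.9   13.36 576.84  18.24  13.92 576.84
  18.2    8.34   1.46   3.34]
```

>>> jog_arm(rows=[0.06,0.15,-1.5,0,0,0,0.8,0.06,0.15,-2,0,0,0,0.8,0,0,-2,0,0,0,0.8,0,0,-1,0,0,0,0.8,0,0,0,0,0,0,0.8,0,0,0,0,0,0,0.8,0,0,0,0,0,0,0.8])

```text
clock: 14.32
eef_pos: [577.1, 18.5, 134.4]
eef_rot: [3.141, 0.002, 2.832]
wrist_force: [0.5, 0.7, -0.3]
finger_gap: 26.4
finger_force: 35.0
```

```bash
python3 df.py
```

```text
[[ 5.771e+02  1.850e+01  1.345e+02  5.773e+02  1.880e+01  1.340e+01
   5.769e+02  1.850e+01  1.400e+01  5.767e+02  1.840e+01  8.100e+00
  -4.000e-01 -3.000e-01]
 [ 5.771e+02  1.860e+01  1.344e+02  5.770e+02  1.880e+01  1.320e+01
   5.767e+02  1.820e+01  1.410e+01  5.765e+02  1.830e+01  8.200e+00
  -3.000e-01 -6.000e-01]
 [ 5.770e+02  1.860e+01  1.342e+02  5.770e+02  1.880e+01  1.310e+01
   5.766e+02  1.830e+01  1.390e+01  5.761e+02  1.850e+01  8.200e+00
  -4.000e-01 -5.000e-01]
 [ 5.769e+02  1.860e+01  1.339e+02  5.771e+02  1.880e+01  1.330e+01
   5.766e+02  1.840e+01  1.390e+01  5.763e+02  1.840e+01  8.200e+00
  -5.000e-01 -4.000e-01]
 [ 5.768e+02  1.860e+01  1.338e+02  5.768e+02  1.860e+01  1.330e+01
   5.766e+02  1.840e+01  1.400e+01  5.763e+02  1.840e+01  8.100e+00
  -2.000e-01 -2.000e-01]]
mean [ 5.7697e+02  1.8580e+01  1.3416e+02  5.7704e+02  1.8760e+01  1.3260e+01
  5.7668e+02  1.8360e+01  1.3980e+01  5.7638e+02  1.8400e+01  8.1600e+00
 -3.6000e-01 -4.0000e-01]
```

>>> jog_arm(rows=[-0.04,-0.05,-1.5,0,0,0,0.8,0,0,-1.5,0,0,0,0.8,0,0,-1,0,0,0,0.8,0,0,-0.4,0,0,0,0.8,0,0,0,0,0,0,0.8,0,0,0,0,0,0,0.8])

```text
clock: 15.07
eef_pos: [576.4, 18.2, 89.7]
eef_rot: [3.141, 0.0, 2.832]
wrist_force: [-0.6, -0.0, -0.4]
finger_gap: 26.8
finger_force: 35.0
```

>>> jog_arm(rows=[0,0,-0.3,0,0,0,0.8,0,0,-0.3,0,0,0,0.8,0,0,-0.2,0,0,0,0.8,0,0,0,0,0,0,0.8])

```text
clock: 15.4
eef_pos: [576.0, 18.2, 80.8]
eef_rot: [-3.141, -0.0, 2.832]
wrist_force: [0.4, -0.2, -0.6]
finger_gap: 26.9
finger_force: 35.0
```

>>> jog_arm(rows=[0,0,-0.2,0,0,0,0.8,0,0,-0.2,0,0,0,0.8,0,0,0,0,0,0,0.8,0,0,0,0,0,0,0.8], newtons=45)

```text
clock: 15.73
eef_pos: [576.1, 18.2, 77.0]
eef_rot: [-3.142, -0.0, 2.832]
wrist_force: [0.5, -0.1, -0.5]
finger_gap: 26.5
finger_force: 45.0
```

>>> jog_arm(rows=[0,0,-0.15,0,0,0,0.8,0,0,-0.15,0,0,0,0.8,0,0,-0.1,0,0,0,0.8,0,0,0,0,0,0,0.8])

```text
clock: 16.07
eef_pos: [576.9, 18.1, 74.0]
eef_rot: [3.141, 0.002, 2.832]
wrist_force: [0.0, -0.2, 3.4]
finger_gap: 26.8
finger_force: 45.0
```

>>> jog_arm(rows=[0,0,-0.1,0,0,0,0.8,0,0,-0.1,0,0,0,0.8,0,0,0,0,0,0,0.8])

```text
clock: 16.32
eef_pos: [576.2, 18.1, 70.8]
eef_rot: [-3.142, 0.0, 2.832]
wrist_force: [3.0, -0.3, -1.4]
finger_gap: 26.7
finger_force: 45.0
```

>>> jog_arm(rows=[0,0,-0.15,0,0,0,0.8,0,0,-0.15,0,0,0,0.8,0,0,0,0,0,0,0.8,0,0,0,0,0,0,0.8])

```text
clock: 16.65
eef_pos: [575.9, 18.2, 67.7]
eef_rot: [-3.141, -0.001, 2.832]
wrist_force: [2.4, -0.8, -2.4]
finger_gap: 26.9
finger_force: 45.0
```

>>> jog_arm(rows=[0,0,-0.1,0,0,0,0.8,0,0,-0.1,0,0,0,0.8,0,0,0,0,0,0,0.8,0,0,0,0,0,0,0.8])

```text
clock: 16.98
eef_pos: [576.2, 18.2, 66.6]
eef_rot: [3.142, 0.0, 2.832]
wrist_force: [-2.4, 0.6, 5.7]
finger_gap: 26.6
finger_force: 45.0
```

>>> jog_arm(rows=[0,0,-0.06,0,0,0,0.8,0,0,0,0,0,0,0.8,0,0,0,0,0,0,0.8,0,0,0,0,0,0,0.8,0,0,0,0,0,0,0.8])

```text
clock: 17.4
eef_pos: [576.3, 18.2, 66.5]
eef_rot: [3.141, 0.001, 2.832]
wrist_force: [-4.9, -0.1, 10.6]
finger_gap: 26.7
finger_force: 45.0
```

Run:
```python
from h import *
S=manip.camera_model("side");T=manip.camera_model("top")
w,wd=manip.camera("wrist");m=manip.camera_model("wrist");X=cloud(m,wd)
for n,c in[("cap",(576.5,18)),("mid",(557.5,-40)),("right",(540,-97.5))]:
    k=(X[...,2]>105)&(X[...,2]<124)&(np.hypot(X[...,0]-c[0],X[...,1]-c[1])<11);P=X[k];print(n,len(P),np.median(P[:,2]).round(1),circ(P))
for i in range(4):
    manip.camera("top");s=manip.read_state();print(s["eef_pos"].round(1),s["wrist_force"].round(1),s["finger_force"])
p,d=manip.camera("top")
Y=cloud(T,d);k=(np.hypot(Y[...,0]-499,Y[...,1]+297.8)<14)&(Y[...,2]>20)&(Y[...,2]<60);print("cap at old place:",k.sum())
```

```text
cap 1772 113.0 (576.5, 18.0, 11.0)
mid 1267 113.6 (557.0, -39.7, 11.0)
right 1738 113.6 (540.0, -97.5, 11.0)
[576.3  18.2  66.5] [-4.9  0.4 11.9] 45.003580721095204
[576.3  18.2  66.5] [-4.5 -0.9 11.6] 45.003582844510674
[576.3  18.2  66.5] [-5.3 -0.4 10.5] 45.003558257594705
[576.3  18.2  66.5] [-3.5 -0.8 12.2] 45.003571724519134
cap at old place: 0
```

The cap top is level with the two capped markers, and the push is steady at about 11 N. Handing in.

```bash
python3 -c "
from cell import manip;print(manip.sign_off())"
```

```text
the job is handed in; nothing more can be done
None
```

The job is handed in (`sign_off` returned no verdict): latch swung free, lid opened to about 1.8 rad, cap snapped home on the left-hand bare marker, and the fingers still gripping it while pressing down with about 11 N.

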